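# Hang the grease pot by its bail on the catch fork

## Task

Clear the grease pot off the bench: with the pot still standing, swing its folded-down wire bail upright, then carry the pot by the bail, kept upright, to the two-armed hanger, reach the bail over both arms and press it straight down past the spring rollers until it rests fully home on both arms. Press only as hard as needed (more than 24 N on the pair of arms is too much), then let go and leave the pot hanging still. Do not knock the hanger or disturb the other things on the bench.

Things in the scene. Friction and masses are not known exactly. Their poses are not given: they have to be found in the camera images.
- pot: Round closed steel grease pot, 96 mm across the lid, 70 mm tall, 0.4 to 0.6 kg. Origin at the centre of its underside, z up. Ears on its +y and -y sides (out to 56 mm) carry the bail's pivots on the pot's y axis, 62 mm above the underside. The bail starts folded to the pot's -x side.
- bail (a joint): Angle of the U-shaped bail of 6 mm wire: 0 = level towards the pot's -x side, negative = drooping (stop at -0.33), pi/2 = upright over the pot. Starts between -0.30 and -0.10. Pivot friction of 0.035 N m keeps it where it is put. Its side arms stand 60 mm either side of the middle.
- bail_mid (a point): Middle of the bail's straight cross bar, 110 mm from the pivots: the place to grip. The bar runs along the pot's y axis (this point's y). Its middle 40 mm carry a wooden sleeve of 16 mm diameter that turns freely on the wire, so a gripped sleeve lets bail and pot swing. The wire is bare from 20 to 52 mm from the middle on each side.
- hanger: Hanger fixed on the bench; origin on the bench exactly below where the bar's middle shall rest, z up. A post 22 mm square, 287 mm tall, stands at x = +125 mm. From it a fork of two arms (11 mm wide, 12 thick, centred at y = +36 and -36 mm) reaches level towards -x, ends at x = -33 mm; cross piece at x = 96 to 110 mm. Open above. Bring the pot in from the -x side, arms passing between bar and lid.
- hanger_seat (a point): Nominal seat of the bar's centre, 222 mm over the hanger's origin. The bar lies along y, bare wire on both arms. The fork is clamped on its post up to 14 mm higher or lower than this point, and that is NOT measured: feel for the end of the stroke. The arm tops are solid; more than 12 N on either is too much. Roller housings at x = 17 to 31 mm on both sides rise to 14 mm above the true seat.
- hanger_catch (a point): Nominal middle between the rollers of the catches, 2.5 mm above the seat. On each arm two sprung 10 mm rollers, axes along y, leave a 2 mm gap at x = 0. The wire pushed straight down meets them 8 mm above the true seat and needs 8 to 10 N on the fork (pot's weight included) to spread them; they close over it and it lands on the solid arms. A pot merely let down stays on the rollers, not home.
- bearing: Bystander: chrome ball bearing lying flat, 52 mm outside, 25 mm bore, 15 mm high; origin at centre of underside.
- key_bar: Bystander: steel key stock bar 150 x 12 x 12 mm lying along its own x; origin at centre of underside.
- screwdriver: Bystander: green-handled screwdriver, 200 mm long, 26 mm thick, lying along its own x; origin under its middle.
- fitting_block: Bystander: black cast grease fitting block 60 x 45 x 28 mm with two steel nipples 14 mm high on top; origin at centre of underside.

How it is judged:
By the outcome, as a careful person would: the job done as asked, in the order asked, and still so for the second after the job is handed in, with the robot touching nothing.
It also fails if it takes over 72 s, if anything falls off the work surface, if the arm or the gripper's body presses on something with over 40 N, if the wrist force passes 120 N, or if a joint passes its speed limit or range.

## Robot

A 6-joint arm with a two-finger parallel gripper is mounted at the origin on the work surface. World frame = base frame: x ahead of the robot, y to its left, z up, the work surface at z = 0. Lengths are in m, angles in rad, forces in N, time in s.
With the tool pointing down it reaches from about 0.275 to 0.75 m from the base axis. Payload 10.2 kg.
Tool frame: the origin (TCP) lies at the very end of the fingers, on their centre line; the grasp point (between the pads) lies 19 mm behind it (env.pinch_z is the z of the grasp point in the tool frame, in m); z points along the fingers, y is the line along which they close (so a half turn about z gives the same grasp; the last joint's range is limited). The gripper opens to 85 mm and grips with 20 to 120 N. Pads are 22 mm wide; open, the fingers measure 114 mm over their backs; the gripper's body (76 mm by 85 mm) begins 54 mm behind the grasp point. The pads swing forward as they close: fully open they stand 13 mm farther back than shut.
Start: joints at [-1.4, 0.313, 1.498, -0, 1.331, -0.223], TCP at [0.201, -0.485, 0.231] pointing down, gripper open.
Joint ranges: [-2.94, 2.94], [-0.97, 2.17], [0.19, 2.56], [-1.23, 4.37], [0.02, 3.11], [-2.88, 2.88]. Speed limits (rad/s): [2.39, 2.39, 3.01, 3.14, 3.14, 3.14].

## Interface

Orientations are given as a unit quaternion [w, x, y, z].
In Python, from bench import env, imaging, finder gives the robot as it stands.
- The arm moves only by the tool move_arm, never from a script. Its argument "rows" is a list of rows, each an object with "jaw": the closure, from -1 (fully open) to 1 (shut); "dp": the shift along the tool's x, y, z in m, a list of three; "delta_rot": the turn, a rotation vector about the tool's x, y, z in rad, a list of three. A call has 1 to 20 rows; each row shifts and turns the commanded pose from where the row before left it, along the tool's axes as they then stand; what a row does not reach is not made up. A row lasts 1/10 s, in which the tool goes at most 50 mm and 8.59 degrees, less where a joint would pass 70% of its speed; a pose out of reach is approached as far as the arm can. A call with a gripper value outside its range is refused whole. The fingers move at their own pace and stop on an object; "newtons" is the grip in N (left out, the last holds). Time passes only in rows, so rows that do not move let the fingers close. It gives the time, the measured TCP pose, the force, the opening and the grip force at its end, in the units of the state.
- env.get_obs(): the state, without advancing time (a new reading comes with each control period).
- imaging.snapshot(name): name is "scene" or "top"; returns the picture (400x640x3 uint8, red, green, blue); there is no depth.
- imaging.calibration(name): a dict with "vfov" (degrees; the focal length in pixels is half the picture's height over the tangent of half this angle, whatever the lens; pixels are square), "cx", "cy" (the principal point, pixels), "view" (4x4, takes a point from world to camera coordinates). Camera axes: x right, y down, z forward; pixel columns grow to the right and rows downward; lengths in m; the calibration is good to about 2 mm. A picture is of the moment at which its call begins. calibration takes no time and is no camera call.
- env.sign_off(): hands the job in; it is judged then, once.
Trained networks look in the newest picture that a camera, given by its name, has taken for a name from the list of things; names that differ only in an ending like _2 or _b are one class to them, and where a whole thing is asked for, a point or a joint stands for the part that bears it (a point fixed in the world has none). Each returns a list of dicts, best first, with "confidence" (0 to 1); they miss things now and then, are a little off and sometimes report something else, mostly with a low value. They report only what shows in the picture. A call takes as long as a camera call.
- finder.recognise(camera, label): "extent" ([left, top, width, height] in pixels, round what is visible of it).
- finder.silhouettes(camera, label): "pixels" (400x640 bool, what is visible of it) and "extent" ([left, top, width, height] in pixels, round what is visible of it).
The state is a dict: "clock": time; "joint_positions": joint angles; "qvel": joint speeds; "effort": joint torques, N m; "position": TCP position; "tcp_rot": TCP orientation; "force": force on the tool from outside, world axes, zero at the start; "wrist_torque": the same for the moment, N m; "width": finger opening in m; "grip_force": force on a finger pad.
Only numpy, scipy, OpenCV 4.12 (cv2) and the standard library are available. Lean on these libraries where they do the work, as an engineer would, in place of code of your own. Each camera call takes 0.05 s, during which the arm holds its last target. There are 200 camera calls.

## Working session

There is one attempt and no reset: what is moved stays moved. The work goes in short steps, Python scripts to look and compute and a tool call to move; the robot and the scene stay as the last step left them, time stands still between calls to the robot, and variables do not carry over. Pictures are saved under pics/ and viewed, at most 10 in all, crops included, and the job is handed in when it is done.

Besides the shell and the picture viewer there is one more tool, called after "Request:" by a JSON object that holds its "op" and its "data". move_arm: Moves the arm, as the interface text tells. Its arguments: {"type":"object","properties":{"rows":{"type":"array"},"newtons":{"type":"number"}},"required":["rows"]}

```bash
ls; mkdir -p pics; cat > h.py <<'E'
import numpy as np, cv2
from bench import env, imaging, finder
def cam(n):
    c=imaging.calibration(n); f=200/np.tan(np.radians(c['vfov'])/2); return f,c['cx'],c['cy'],np.array(c['view'])
def proj(n,P):
    f,cx,cy,V=cam(n); P=np.atleast_2d(P); q=P@V[:3,:3].T+V[:3,3]; return np.c_[f*q[:,0]/q[:,2]+cx,f*q[:,1]/q[:,2]+cy]
def ray(n,u,v,z):
    f,cx,cy,V=cam(n); R=V[:3,:3]; o=-R.T@V[:3,3]; d=R.T@np.array([(u-cx)/f,(v-cy)/f,1]); return o+d*(z-o[2])/d[2]
def snap(n,out):
    im=imaging.snapshot(n); cv2.imwrite('pics/'+out,im[:,:,::-1]); return im
E
python3 - <<'E'
from h import *
for n in ['scene','top']:
    snap(n,n+'1.png'); c=imaging.calibration(n); print({k:(np.round(v,4).tolist()) for k,v in c.items()})
    f,cx,cy,V=cam(n); print(-V[:3,:3].T@V[:3,3])
    for l in ['pot','bail','hanger','bearing','key_bar','screwdriver','fitting_block']:
        print(n,l,[(np.round(d['extent']).tolist(),round(d['confidence'],2)) for d in finder.silhouettes(n,l)[:2]])
print(env.get_obs(),env.pinch_z)
E
```

```text
pics
{'vfov': 52.14, 'cx': 311.5337, 'cy': 198.835, 'view': [[-0.0622, 0.998, 0.009, 0.0269], [0.7273, 0.0515, -0.6844, -0.2497], [-0.6835, -0.036, -0.729, 1.594], [0.0, 0.0, 0.0, 1.0]]}
[1.2728362  0.04345529 0.99093208]
scene pot [([327.0, 214.0, 49.0, 50.0], 0.65)]
scene bail [([336.0, 214.0, 31.0, 4.0], 0.78)]
scene hanger [([230.0, 181.0, 51.0, 125.0], 0.88)]
scene bearing [([432.0, 258.0, 19.0, 17.0], 0.81)]
scene key_bar [([426.0, 199.0, 10.0, 39.0], 0.75)]
scene screwdriver [([182.0, 185.0, 13.0, 27.0], 0.82)]
scene fitting_block [([171.0, 234.0, 24.0, 23.0], 0.66), ([428.0, 202.0, 6.0, 35.0], 0.32)]
{'vfov': 53.0304, 'cx': 314.545, 'cy': 200.8604, 'view': [[0.0228, -0.9996, 0.0164, -0.0291], [-0.9948, -0.0243, -0.0991, 0.5275], [0.0994, -0.0141, -0.9949, 1.1056], [0.0, 0.0, 0.0, 1.0]]}
[ 4.15456447e-01 -6.77028978e-04  1.15269967e+00]
top pot [([237.0, 172.0, 53.0, 58.0], 0.63)]
top bail [([250.0, 194.0, 46.0, 38.0], 0.74), ([332.0, 117.0, 68.0, 80.0], 0.16)]
top hanger [([332.0, 119.0, 70.0, 79.0], 0.9)]
top bearing [([164.0, 169.0, 21.0, 14.0], 0.57), ([425.0, 174.0, 24.0,
[... 210 characters left out ...]
lock': 0.8, 'joint_positions': array([-1.40038121e+00,  3.12849764e-01,  1.49769980e+00,  3.45589702e-05,
        1.33101249e+00, -2.23361166e-01]), 'qvel': array([-0.00216607,  0.00118336, -0.00136296,  0.00085378,  0.00026506,
       -0.00134537]), 'effort': array([-7.71755440e-04, -4.12140942e+01, -2.59892088e+01, -2.63520242e-04,
        5.20332233e-04, -2.27649664e-06]), 'position': array([ 0.20144744, -0.48481681,  0.23131997]), 'tcp_rot': array([1.57410116e-05, 9.80680865e-01, 1.95614521e-01, 1.63742442e-05]), 'force': array([ 0.30141079, -0.95539225, -0.29822926]), 'wrist_torque': array([ 0.03001259,  0.01293128, -0.0257589 ]), 'grip_force': 0.0, 'width': 0.08481236262209847} -0.0187
```

```bash
python3 - <<'E'
import cv2
a=cv2.imread('pics/top1.png')[105:255,215:415]; cv2.imwrite('pics/t1c.png',cv2.resize(a,None,fx=4,fy=4,interpolation=2))
a=cv2.imread('pics/scene1.png')[170:320,215:415]; cv2.imwrite('pics/s1c.png',cv2.resize(a,None,fx=4,fy=4,interpolation=2))
E
```

```text
(no output)
```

View pics/t1c.png

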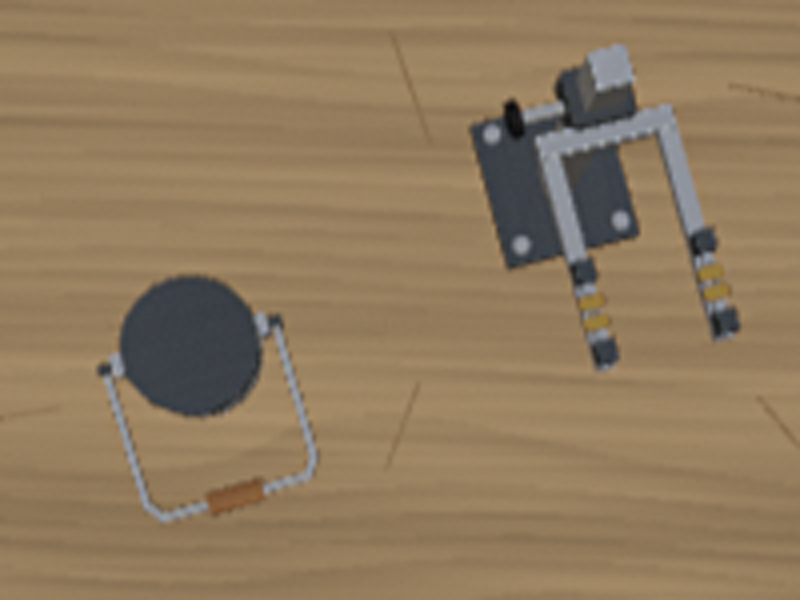

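View pics/s1c.png

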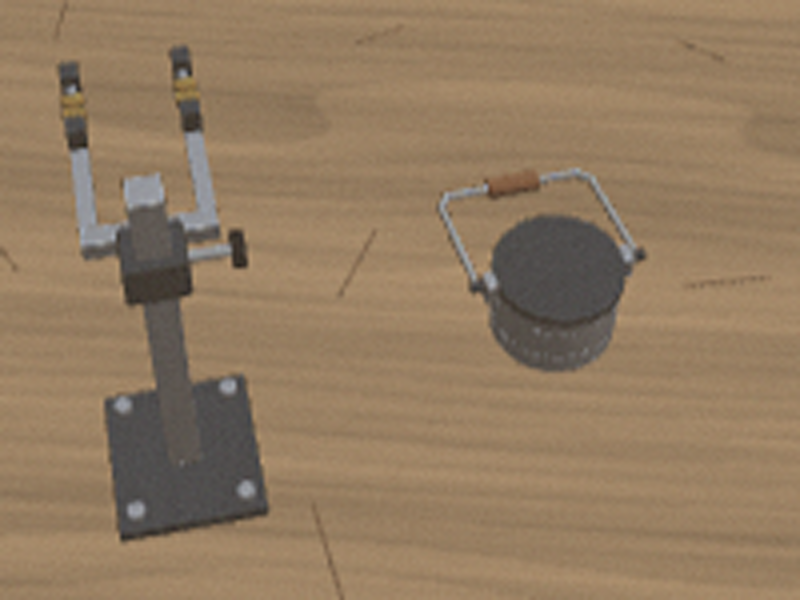

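```bash
cat > fit.py <<'E'
from h import *
from scipy.optimize import least_squares
T=lambda u,v:(u/4+215-.375,v/4+105-.375); S=lambda u,v:(u/4+215-.375,v/4+170-.375)
def R(a): c,s=np.cos(a),np.sin(a); return np.array([[c,-s,0],[s,c,0],[0,0,1]])
def solve(model,obs,p0):
    def r(p):
        P=model(p); return np.concatenate([proj(c,P[i])[0]-o for c,i,o in obs])
    s=least_squares(r,p0,loss='soft_l1'); print(np.round(s.x,4),'res',np.round(r(s.x).reshape(-1,2),1).tolist()); return s.x
def pot(p):
    x,y,a,b=p; l=np.array([[0,.056,.062],[0,-.056,.062],[-.11*np.cos(b),0,.062+.11*np.sin(b)],[0,0,.070]])
    return l@R(a).T+[x,y,0]
def hang(p):
    x,y,a,h=p; z=.222+h
    l=np.array([[0,.036,z+.0055],[0,-.036,z+.0055],[.125,0,.287],[.024,.036,z+.012],[-.024,.036,z+.012],[.024,-.036,z+.012],[-.024,-.036,z+.012]])
    return l@R(a).T+[x,y,0]
if __name__=='__main__':
    solve(pot,[('top',0,T(107,369)),('top',1,T(273,321)),('top',2,T(236,496)),('top',3,T(192,346)),('scene',1,S(479,286)),('scene',0,S(640,255)),('scene',2,S(513,183)),('scene',3,S(560,270))],[.4,.1,.3,-.2])
    for a in(.2,): solve(hang,[('top',0,T(594,312)),('top',1,T(714,281)),('top',2,T(612,68)),('top',3,T(583,270)),('top',4,T(605,352)),('top',5,T(704,240)),('top',6,T(725,321)),
     ('scene',1,S(74,104)),('scene',0,S(187,90)),('scene',2,S(143,190)),('scene',5,S(74,128)),('scene',6,S(69,72)),('scene',3,S(191,115)),('scene',4,S(180,54))],[.4,-.1,a,0])
E
python3 fit.py
```

```text
[ 0.5477  0.1281  0.3054 -0.2007] res [[0.8, -0.1], [-1.1, 0.6], [-0.3, 0.7], [-0.9, -0.3], [0.7, 0.8], [-2.2, 1.2], [-0.4, 0.1], [-0.5, -0.6]]
[ 0.5613 -0.1589  0.2681  0.0098] res [[-0.3, 0.1], [-0.3, 0.4], [-0.4, -0.2], [0.2, 0.1], [-0.0, -0.2], [0.1, 0.2], [0.3, 0.0], [-0.2, 0.5], [-0.2, -0.0], [-0.1, 0.9], [0.1, -0.5], [-0.0, 0.1], [-0.3, -1.3], [0.2, 0.7]]
```

Request:
{"op": "move_arm", "data": {"rows": [{"jaw": -0.4, "dp": [0, 0, 0], "delta_rot": [0, 0, -0.14]}, {"jaw": -0.4, "dp": [0, 0, 0], "delta_rot": [0, 0, -0.14]}, {"jaw": -0.4, "dp": [0, 0, 0], "delta_rot": [0, 0, -0.14]}, {"jaw": -0.4, "dp": [0, 0, 0], "delta_rot": [0, 0, -0.14]}, {"jaw": -0.4, "dp": [0, 0, 0], "delta_rot": [0, 0, -0.14]}, {"jaw": -0.4, "dp": [0, 0, 0], "delta_rot": [0, 0, -0.14]}, {"jaw": -0.4, "dp": [0, 0, 0], "delta_rot": [0, 0, -0.14]}, {"jaw": -0.4, "dp": [0, 0, 0], "delta_rot": [0, 0, -0.14]}, {"jaw": -0.4, "dp": [0, 0, 0], "delta_rot": [0, 0, -0.14]}, {"jaw": -0.4, "dp": [0, 0, 0], "delta_rot": [0, 0, -0.14]}, {"jaw": -0.4, "dp": [0, 0, 0], "delta_rot": [0, 0, -0.082]}], "newtons": 40}}

```text
clock: 1.9
position: [0.2014, -0.4848, 0.2313]
tcp_rot: [0.0, 0.589, 0.808, -0.0]
force: [0.7, -1.2, 0.5]
width: 0.0599
grip_force: 0.0
```

```bash
cat > go.py <<'E'
import sys; from h import *
from scipy.spatial.transform import Rotation as Ro
def delta(p,yaw):
    o=env.get_obs(); q=o['tcp_rot']; Rm=Ro.from_quat([*q[1:],q[0]]); t=yaw+np.pi/2; c,s=np.cos(t),np.sin(t)
    Rt=Ro.from_matrix([[c,s,0],[s,-c,0],[0,0,-1]])
    print('t',round(o['clock'],2),'pos',o['position'].round(4),'F',o['force'].round(2),'w',round(o['width'],4),'grip',round(o['grip_force'],1),'q6',o['joint_positions'][5].round(2))
    print('dp tool',Rm.inv().apply(np.array(p)-o['position']).round(4),'rot',(Rm.inv()*Rt).as_rotvec().round(4))
if __name__=='__main__': a=list(map(float,sys.argv[1:])); delta(a[:3],a[3])
E
python3 go.py .4447 .0957 .16 .305
```

```text
t 1.9 pos [ 0.2014 -0.4848  0.2313] F [ 0.72 -1.16  0.5 ] w 0.0599 grip 0.0 q6 -1.71
dp tool [0.4786 0.4088 0.0713] rot [-0.     0.     0.005]
```

Request:
{"op": "move_arm", "data": {"rows": [{"jaw": -0.4, "dp": [0.03, 0.0255, 0.0045], "delta_rot": [0, 0, 0]}, {"jaw": -0.4, "dp": [0.03, 0.0255, 0.0045], "delta_rot": [0, 0, 0]}, {"jaw": -0.4, "dp": [0.03, 0.0255, 0.0045], "delta_rot": [0, 0, 0]}, {"jaw": -0.4, "dp": [0.03, 0.0255, 0.0045], "delta_rot": [0, 0, 0]}, {"jaw": -0.4, "dp": [0.03, 0.0255, 0.0045], "delta_rot": [0, 0, 0]}, {"jaw": -0.4, "dp": [0.03, 0.0255, 0.0045], "delta_rot": [0, 0, 0]}, {"jaw": -0.4, "dp": [0.03, 0.0255, 0.0045], "delta_rot": [0, 0, 0]}, {"jaw": -0.4, "dp": [0.03, 0.0255, 0.0045], "delta_rot": [0, 0, 0]}, {"jaw": -0.4, "dp": [0.03, 0.0255, 0.0045], "delta_rot": [0, 0, 0]}, {"jaw": -0.4, "dp": [0.03, 0.0255, 0.0045], "delta_rot": [0, 0, 0]}, {"jaw": -0.4, "dp": [0.03, 0.0255, 0.0045], "delta_rot": [0, 0, 0]}, {"jaw": -0.4, "dp": [0.03, 0.0255, 0.0045], "delta_rot": [0, 0, 0]}, {"jaw": -0.4, "dp": [0.03, 0.0255, 0.0045], "delta_rot": [0, 0, 0]}, {"jaw": -0.4, "dp": [0.03, 0.0255, 0.0045], "delta_rot": [0, 0, 0]}, {"jaw": -0.4, "dp": [0.03, 0.0255, 0.0045], "delta_rot": [0, 0, 0]}, {"jaw": -0.4, "dp": [0.0286, 0.0263, 0.0038], "delta_rot": [0, 0, 0.005]}, {"jaw": -0.4, "dp": [0, 0, 0], "delta_rot": [0, 0, 0]}]}}

```text
clock: 3.6
position: [0.4483, 0.0975, 0.1595]
tcp_rot: [-0.0, 0.592, 0.806, 0.0]
force: [0.0, -0.4, 0.4]
width: 0.06
grip_force: 0.0
```

```bash
python3 go.py .4447 .0957 .021 .305; python3 - <<'E'
from h import *
o=[]
for n in ['top','scene']:
    im=snap(n,n+'2.png'); u,v=proj(n,[.47,.105,.07])[0].astype(int); print(n,u,v); o.append(cv2.resize(im[v-37:v+37,u-50:u+50,::-1],None,fx=4,fy=4,interpolation=2))
cv2.imwrite('pics/c2.png',np.hstack(o))
E
```

```text
t 3.6 pos [0.4483 0.0975 0.1595] F [ 0.01 -0.42  0.39] w 0.06 grip 0.0 q6 -0.35
dp tool [-0.0008 -0.004   0.1385] rot [ 0.0001 -0.0007 -0.001 ]
top 269 219
scene 346 215
```

View pics/c2.png

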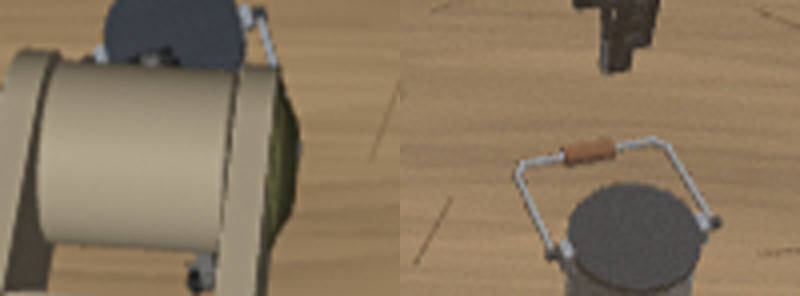

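Request:
{"op": "move_arm", "data": {"rows": [{"jaw": -0.4, "dp": [0, 0, 0.018], "delta_rot": [0, 0, 0]}, {"jaw": -0.4, "dp": [0, 0, 0.02], "delta_rot": [0, 0, 0]}, {"jaw": -0.4, "dp": [0, 0, 0.02], "delta_rot": [0, 0, 0]}, {"jaw": -0.4, "dp": [0, 0, 0.02], "delta_rot": [0, 0, 0]}, {"jaw": -0.4, "dp": [0, 0, 0], "delta_rot": [0, 0, 0]}, {"jaw": -0.4, "dp": [0, 0, 0], "delta_rot": [0, 0, 0]}]}}

```text
clock: 4.3
position: [0.4478, 0.0937, 0.0827]
tcp_rot: [0.0, 0.594, 0.804, 0.0]
force: [0.5, -0.3, -0.5]
width: 0.0598
grip_force: 0.0
```

```bash
python3 go.py .4447 .0957 .021 .305
```

```text
t 4.3 pos [0.4478 0.0937 0.0827] F [ 0.49 -0.33 -0.46] w 0.0598 grip 0.0 q6 -0.35
dp tool [ 0.0028 -0.0024  0.0617] rot [ 0.0003  0.0002 -0.0061]
```

Request:
{"op": "move_arm", "data": {"rows": [{"jaw": -0.4, "dp": [0.003, -0.0024, 0.012], "delta_rot": [0, 0, -0.006]}, {"jaw": -0.4, "dp": [0, 0, 0.017], "delta_rot": [0, 0, 0]}, {"jaw": -0.4, "dp": [0, 0, 0.017], "delta_rot": [0, 0, 0]}, {"jaw": -0.4, "dp": [0, 0, 0.016], "delta_rot": [0, 0, 0]}, {"jaw": -0.4, "dp": [0, 0, 0], "delta_rot": [0, 0, 0]}, {"jaw": -0.4, "dp": [0, 0, 0], "delta_rot": [0, 0, 0]}]}}

```text
clock: 4.9
position: [0.4451, 0.0964, 0.0211]
tcp_rot: [0.001, 0.591, 0.807, 0.0]
force: [0.1, -0.4, 0.9]
width: 0.0597
grip_force: 0.0
```

```bash
python3 go.py .4447 .0957 .021 .305; python3 - <<'E'
from h import *
o=[]
for n in ['scene']:
    im=snap(n,n+'3.png'); u,v=proj(n,[.47,.105,.07])[0].astype(int); o.append(cv2.resize(im[v-37:v+37,u-50:u+50,::-1],None,fx=6,fy=6,interpolation=2))
cv2.imwrite('pics/c3.png',np.hstack(o)); print(proj(n,[[.4447,.0957,.021],[.4447,.0957,.04]])-[u-50,v-37])
E
```

```text
t 4.9 pos [0.4451 0.0964 0.0211] F [ 0.13 -0.37  0.92] w 0.0597 grip 0.0 q6 -0.35
dp tool [-0.0005 -0.0006  0.0001] rot [0.0014 0.0005 0.0007]
[[46.0597496  41.49388519]
 [46.45155139 37.4938919 ]]
```

View pics/c3.png

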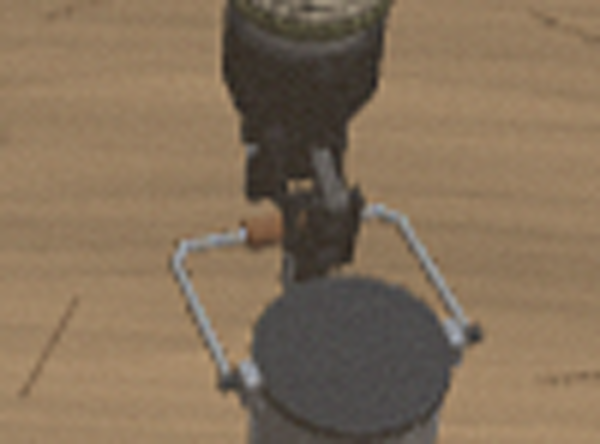

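Request:
{"op": "move_arm", "data": {"rows": [{"jaw": 1, "dp": [0, 0, 0], "delta_rot": [0, 0, 0]}, {"jaw": 1, "dp": [0, 0, 0], "delta_rot": [0, 0, 0]}, {"jaw": 1, "dp": [0, 0, 0], "delta_rot": [0, 0, 0]}, {"jaw": 1, "dp": [0, 0, 0], "delta_rot": [0, 0, 0]}, {"jaw": 1, "dp": [0, 0, 0], "delta_rot": [0, 0, 0]}, {"jaw": 1, "dp": [0, 0, 0], "delta_rot": [0, 0, 0]}, {"jaw": 1, "dp": [0, 0, 0], "delta_rot": [0, 0, 0]}, {"jaw": 1, "dp": [0, 0, 0], "delta_rot": [0, 0, 0]}], "newtons": 40}}

```text
clock: 5.75
position: [0.4447, 0.0966, 0.0201]
tcp_rot: [0.0, 0.591, 0.807, 0.0]
force: [1.6, 0.3, 1.2]
width: 0.0149
grip_force: 39.0
```

```bash
python3 go.py .4447 .0957 .021 .305;python3 -c "
from h import *
o=env.get_obs();print(o['wrist_torque'])"
```

```text
t 5.75 pos [0.4447 0.0966 0.0201] F [1.6  0.27 1.24] w 0.0149 grip 39.0 q6 -0.35
dp tool [-0.0009 -0.0003 -0.0009] rot [0.0005 0.0001 0.001 ]
[ 0.0709574  -0.28041261  0.01782048]
```

Request:
{"op": "move_arm", "data": {"rows": [{"jaw": 1, "dp": [0, -0.0019, -0.0142], "delta_rot": [0, 0, 0]}, {"jaw": 1, "dp": [0, -0.0001, -0.0143], "delta_rot": [0, 0, 0]}, {"jaw": 1, "dp": [0, 0.0018, -0.0142], "delta_rot": [0, 0, 0]}, {"jaw": 1, "dp": [0, 0.0036, -0.0138], "delta_rot": [0, 0, 0]}, {"jaw": 1, "dp": [0, 0.0054, -0.0132], "delta_rot": [0, 0, 0]}, {"jaw": 1, "dp": [0, 0, 0], "delta_rot": [0, 0, 0]}, {"jaw": 1, "dp": [0, 0, 0], "delta_rot": [0, 0, 0]}]}}

```text
clock: 6.45
position: [0.4522, 0.0992, 0.0891]
tcp_rot: [-0.0, 0.591, 0.807, -0.0]
force: [-0.9, -1.0, 0.1]
width: 0.0143
grip_force: 39.3
```

```bash
python3 go.py .5477 .1281 .1533 .305;python3 -c "
from h import *
o=env.get_obs();print(o['wrist_torque'])"
```

```text
t 6.45 pos [0.4522 0.0992 0.0891] F [-0.91 -0.95  0.12] w 0.0143 grip 39.3 q6 -0.34
dp tool [-0.0012  0.0997 -0.0643] rot [-0.0013 -0.0002  0.0011]
[-0.19595096  0.14029966 -0.06961602]
```

Request:
{"op": "move_arm", "data": {"rows": [{"jaw": 1, "dp": [0, 0.0076, -0.0134], "delta_rot": [0, 0, 0]}, {"jaw": 1, "dp": [0, 0.0094, -0.0122], "delta_rot": [0, 0, 0]}, {"jaw": 1, "dp": [0, 0.011, -0.0107], "delta_rot": [0, 0, 0]}, {"jaw": 1, "dp": [0, 0.0124, -0.0091], "delta_rot": [0, 0, 0]}, {"jaw": 1, "dp": [0, 0.0136, -0.0073], "delta_rot": [0, 0, 0]}, {"jaw": 1, "dp": [0, 0, 0], "delta_rot": [0, 0, 0]}, {"jaw": 1, "dp": [0, 0, 0], "delta_rot": [0, 0, 0]}]}}

```text
clock: 7.15
position: [0.5041, 0.1155, 0.1429]
tcp_rot: [-0.0, 0.591, 0.807, -0.0]
force: [-8.0, -2.1, 15.2]
width: 0.0145
grip_force: 40.9
```

```bash
python3 go.py .5477 .1281 .1533 .305;python3 -c "
from h import *
o=env.get_obs();print(o['wrist_torque'])"
```

```text
t 7.15 pos [0.5041 0.1155 0.1429] F [-7.98 -2.07 15.18] w 0.0145 grip 40.9 q6 -0.31
dp tool [-0.0011  0.0454 -0.0104] rot [-0.0008  0.0002  0.0014]
[-0.29986913  1.20581538 -0.00712646]
```

Request:
{"op": "move_arm", "data": {"rows": [{"jaw": 1, "dp": [0, -0.0008, -0.0018], "delta_rot": [0, 0, 0]}, {"jaw": 1, "dp": [0, 0, 0], "delta_rot": [0, 0, 0]}]}}

```text
clock: 7.35
position: [0.5033, 0.1153, 0.1436]
tcp_rot: [-0.0, 0.591, 0.807, -0.0]
force: [-0.8, -0.8, 1.9]
width: 0.0144
grip_force: 39.6
```

```bash
python3 - <<'E'
from h import *
im=snap('scene','s4.png'); cv2.imwrite('pics/c4.png',cv2.resize(im[180:280,280:420,::-1],None,fx=5,fy=5,interpolation=2))
E
python3 go.py .5477 .1281 .1533 .305
```

```text
t 7.4 pos [0.5032 0.1152 0.1436] F [-1.44  0.28  0.56] w 0.0144 grip 39.5 q6 -0.31
dp tool [-0.0011  0.0463 -0.0097] rot [-0.001  -0.0004  0.001 ]
```

View pics/c4.png

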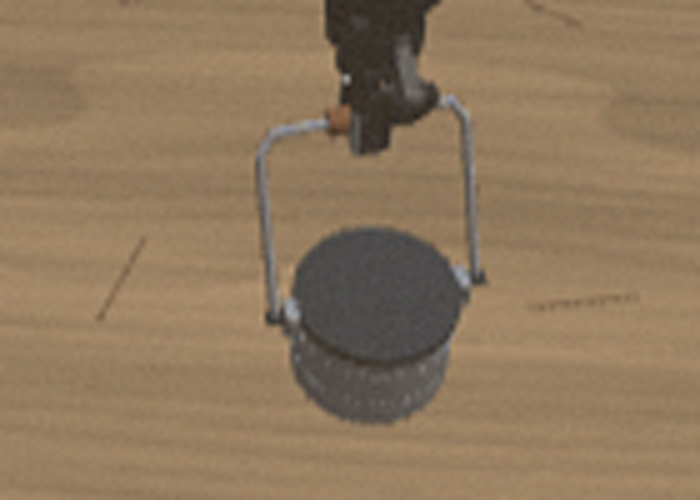

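```bash
cat > shift.py <<'E'
from h import *
def shift(a,b,box=(222,268,338,371)):
    A=cv2.cvtColor(cv2.imread('pics/'+a),6).astype(np.float32);B=cv2.cvtColor(cv2.imread('pics/'+b),6).astype(np.float32)
    r0,r1,c0,c1=box; W=np.float32([[1,0,c0],[0,1,r0]]); _,W=cv2.findTransformECC(A[r0:r1,c0:c1],B,W,cv2.MOTION_TRANSLATION,(3,200,1e-6)); return W[:,2]-[c0,r0]
if __name__=='__main__':
    d=shift('scene1.png','s4.png'); d2=shift('scene1.png','scene3.png'); print(d,d2)
    J=np.array([(proj('scene',np.array([.5477,.1281,.05])+e)-proj('scene',[.5477,.1281,.05]))[0]/.001 for e in np.eye(3)[:2]*.001]).T
    print(np.linalg.solve(J,d),np.linalg.solve(J,d2))
    V=cam('scene'); print('ears',[proj('scene',p) for p in ([.5309,.1815,.062],[.5645,.0747,.062])])
E
python3 shift.py
```

```text
[0.69784546 1.7706604 ] [-0.07925415  0.12597656]
[0.00626254 0.00195808] [ 0.00047123 -0.00023188]
ears [array([[372.38857138, 234.63824307]]), array([[335.10089285, 241.90022251]])]
```

Request:
{"op": "move_arm", "data": {"rows": [{"jaw": 1, "dp": [0, 0.0062, -0.0031], "delta_rot": [0, 0, 0]}, {"jaw": 1, "dp": [0, 0.0062, -0.0027], "delta_rot": [0, 0, 0]}, {"jaw": 1, "dp": [0, 0, 0], "delta_rot": [0, 0, 0]}, {"jaw": 1, "dp": [0, 0, 0], "delta_rot": [0, 0, 0]}]}}

```text
clock: 7.8
position: [0.5156, 0.1191, 0.1498]
tcp_rot: [0.0, 0.591, 0.807, -0.0]
force: [1.2, 0.1, -1.5]
width: 0.0146
grip_force: 39.3
```

Request:
{"op": "move_arm", "data": {"rows": [{"jaw": 1, "dp": [0, 0.0066, -0.0022], "delta_rot": [0, 0, 0]}, {"jaw": 1, "dp": [0, 0.0065, -0.0018], "delta_rot": [0, 0, 0]}, {"jaw": 1, "dp": [0, 0, 0], "delta_rot": [0, 0, 0]}, {"jaw": 1, "dp": [0, 0, 0], "delta_rot": [0, 0, 0]}]}}

```text
clock: 8.2
position: [0.5281, 0.123, 0.154]
tcp_rot: [0.0, 0.591, 0.807, 0.0]
force: [-0.3, 0.1, -1.9]
width: 0.0145
grip_force: 39.3
```

Request:
{"op": "move_arm", "data": {"rows": [{"jaw": 1, "dp": [0, 0.0067, -0.0013], "delta_rot": [0, 0, 0]}, {"jaw": 1, "dp": [0, 0.0067, -0.0008], "delta_rot": [0, 0, 0]}, {"jaw": 1, "dp": [0, 0.0067, -0.0003], "delta_rot": [0, 0, 0]}, {"jaw": 1, "dp": [0, 0.0067, 0], "delta_rot": [0, 0, 0]}, {"jaw": 1, "dp": [0, 0, 0], "delta_rot": [0, 0, 0]}, {"jaw": 1, "dp": [0, 0, 0], "delta_rot": [0, 0, 0]}]}}

```text
clock: 8.8
position: [0.5536, 0.1311, 0.1564]
tcp_rot: [0.0, 0.591, 0.807, 0.0]
force: [0.5, 0.6, -1.6]
width: 0.0144
grip_force: 39.4
```

```bash
python3 go.py .554 .130 .157 .305; python3 - <<'E'
from h import *
from shift import shift
im=snap('scene','s5.png'); cv2.imwrite('pics/c5.png',cv2.resize(im[170:270,280:420,::-1],None,fx=5,fy=5,interpolation=2))
d=shift('scene1.png','s5.png',(236,268,338,371))
J=np.array([(proj('scene',np.array([.5477,.1281,.05])+e)-proj('scene',[.5477,.1281,.05]))[0]/.001 for e in np.eye(3)[:2]*.001]).T
print(d,np.linalg.solve(J,d)+[.5477,.1281])
E
```

```text
t 8.8 pos [0.5536 0.1311 0.1564] F [ 0.47  0.64 -1.56] w 0.0144 grip 39.4 q6 -0.28
dp tool [-0.0011  0.     -0.0006] rot [0.0003 0.0001 0.0011]
[0.44525146 1.08119202] [0.55152019 0.12935074]
```

View pics/c5.png

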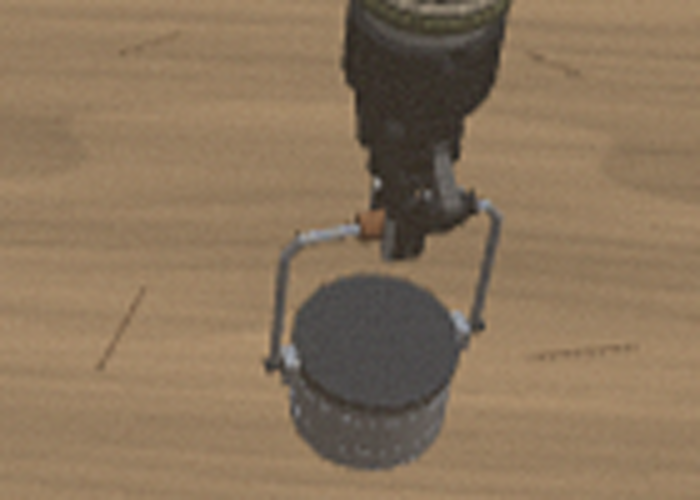

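```bash
python3 - <<'E'
from shift import *
for b in [(236,268,338,371),(222,268,338,371),(228,268,342,369)]:
    print([shift('scene1.png',f,b).round(2) for f in('s4.png','s5.png')])
E
```

```text
[array([0.71, 1.8 ]), array([0.45, 1.08])]
[array([0.7 , 1.77]), array([0.46, 1.11])]
[array([0.35, 1.9 ]), array([0.01, 1.13])]
```

Request:
{"op": "move_arm", "data": {"rows": [{"jaw": 1, "dp": [0, -0.002, 0], "delta_rot": [0, 0, 0]}, {"jaw": 1, "dp": [0, 0, -0.001], "delta_rot": [0, 0, 0]}, {"jaw": 1, "dp": [0, 0, -0.001], "delta_rot": [0, 0, 0]}, {"jaw": 1, "dp": [0, 0, -0.001], "delta_rot": [0, 0, 0]}, {"jaw": 1, "dp": [0, 0, -0.002], "delta_rot": [0, 0, 0]}, {"jaw": 1, "dp": [0, 0, 0], "delta_rot": [0, 0, 0]}]}}

```text
clock: 9.45
position: [0.5516, 0.1304, 0.1616]
tcp_rot: [0.0, 0.591, 0.807, 0.0]
force: [0.2, 0.8, -4.0]
width: 0.0144
grip_force: 39.0
```

Request:
{"op": "move_arm", "data": {"rows": [{"jaw": 1, "dp": [0.0005, -0.0015, -0.0025], "delta_rot": [0, 0, 0]}, {"jaw": 1, "dp": [0.001, -0.003, -0.005], "delta_rot": [0, 0, 0]}, {"jaw": 1, "dp": [0.0015, -0.0048, -0.006], "delta_rot": [0, 0, 0]}, {"jaw": 1, "dp": [0.002, -0.0064, -0.006], "delta_rot": [0, 0, 0]}, {"jaw": 1, "dp": [0.0024, -0.0076, -0.006], "delta_rot": [0, 0, 0]}, {"jaw": 1, "dp": [0.0024, -0.0076, -0.006], "delta_rot": [0, 0, 0]}, {"jaw": 1, "dp": [0.0024, -0.0076, -0.006], "delta_rot": [0, 0, 0]}, {"jaw": 1, "dp": [0.0024, -0.0076, -0.006], "delta_rot": [0, 0, 0]}, {"jaw": 1, "dp": [0.0024, -0.0076, -0.006], "delta_rot": [0, 0, 0]}, {"jaw": 1, "dp": [0.0024, -0.0076, -0.006], "delta_rot": [0, 0, 0]}, {"jaw": 1, "dp": [0.0024, -0.0076, -0.006], "delta_rot": [0, 0, 0]}, {"jaw": 1, "dp": [0.0024, -0.0076, -0.006], "delta_rot": [0, 0, 0]}, {"jaw": 1, "dp": [0.0024, -0.0076, -0.006], "delta_rot": [0, 0, 0]}, {"jaw": 1, "dp": [0.0024, -0.0076, -0.006], "delta_rot": [0, 0, 0]}, {"jaw": 1, "dp": [0.002, -0.0064, -0.006], "delta_rot": [0, 0, 0]}, {"jaw": 1, "dp": [0.0015, -0.0048, -0.004], "delta_rot": [0, 0, 0]}, {"jaw": 1, "dp": [0.001, -0.003, -0.0015], "delta_rot": [0, 0, 0]}, {"jaw": 1, "dp": [0.0005, -0.0015, 0], "delta_rot": [0, 0, 0]}, {"jaw": 1, "dp": [0, 0, 0], "delta_rot": [0, 0, 0]}, {"jaw": 1, "dp": [0, 0, 0], "delta_rot": [0, 0, 0]}]}}

```text
clock: 11.45
position: [0.439, 0.1305, 0.2522]
tcp_rot: [-0.0, 0.591, 0.807, -0.0]
force: [-0.2, -0.6, -4.0]
width: 0.0146
grip_force: 39.1
```

```bash
python3 go.py .436 -.193 .253 .268
```

```text
t 11.45 pos [0.439  0.1305 0.2522] F [-0.24 -0.57 -3.97] w 0.0146 grip 39.1 q6 -0.27
dp tool [-0.3076 -0.1003 -0.0008] rot [-0.0004 -0.0001  0.038 ]
```

Request:
{"op": "move_arm", "data": {"rows": [{"jaw": 1, "dp": [-0.0011, -0.0003, 0], "delta_rot": [0, 0, 0.0048]}, {"jaw": 1, "dp": [-0.0022, -0.0006, 0], "delta_rot": [0, 0, 0.0048]}, {"jaw": 1, "dp": [-0.0032, -0.0009, 0], "delta_rot": [0, 0, 0.0048]}, {"jaw": 1, "dp": [-0.0043, -0.0012, 0], "delta_rot": [0, 0, 0.0048]}, {"jaw": 1, "dp": [-0.0054, -0.0015, 0], "delta_rot": [0, 0, 0.0048]}, {"jaw": 1, "dp": [-0.0065, -0.0018, 0], "delta_rot": [0, 0, 0.0048]}, {"jaw": 1, "dp": [-0.0075, -0.0021, 0], "delta_rot": [0, 0, 0.0048]}, {"jaw": 1, "dp": [-0.0086, -0.0024, 0], "delta_rot": [0, 0, 0.0044]}, {"jaw": 1, "dp": [-0.0097, -0.0028, 0], "delta_rot": [0, 0, 0]}, {"jaw": 1, "dp": [-0.0097, -0.0028, 0], "delta_rot": [0, 0, 0]}, {"jaw": 1, "dp": [-0.0097, -0.0028, 0], "delta_rot": [0, 0, 0]}, {"jaw": 1, "dp": [-0.0097, -0.0028, 0], "delta_rot": [0, 0, 0]}, {"jaw": 1, "dp": [-0.0097, -0.0028, 0], "delta_rot": [0, 0, 0]}, {"jaw": 1, "dp": [-0.0097, -0.0028, 0], "delta_rot": [0, 0, 0]}, {"jaw": 1, "dp": [-0.0097, -0.0028, 0], "delta_rot": [0, 0, 0]}, {"jaw": 1, "dp": [-0.0097, -0.0028, 0], "delta_rot": [0, 0, 0]}, {"jaw": 1, "dp": [-0.0097, -0.0028, 0], "delta_rot": [0, 0, 0]}, {"jaw": 1, "dp": [-0.0097, -0.0028, 0], "delta_rot": [0, 0, 0]}, {"jaw": 1, "dp": [-0.0097, -0.0028, 0], "delta_rot": [0, 0, 0]}, {"jaw": 1, "dp": [-0.0097, -0.0028, 0], "delta_rot": [0, 0, 0]}]}}

```text
clock: 13.45
position: [0.4378, -0.0318, 0.2524]
tcp_rot: [-0.0, 0.606, 0.795, 0.0]
force: [0.3, -0.8, -4.6]
width: 0.0147
grip_force: 39.1
```

Request:
{"op": "move_arm", "data": {"rows": [{"jaw": 1, "dp": [-0.0097, -0.0028, 0], "delta_rot": [0, 0, 0]}, {"jaw": 1, "dp": [-0.0097, -0.0028, 0], "delta_rot": [0, 0, 0]}, {"jaw": 1, "dp": [-0.0097, -0.0028, 0], "delta_rot": [0, 0, 0]}, {"jaw": 1, "dp": [-0.0097, -0.0028, 0], "delta_rot": [0, 0, 0]}, {"jaw": 1, "dp": [-0.0097, -0.0028, 0], "delta_rot": [0, 0, 0]}, {"jaw": 1, "dp": [-0.0097, -0.0028, 0], "delta_rot": [0, 0, 0]}, {"jaw": 1, "dp": [-0.0097, -0.0028, 0], "delta_rot": [0, 0, 0]}, {"jaw": 1, "dp": [-0.0097, -0.0028, 0], "delta_rot": [0, 0, 0]}, {"jaw": 1, "dp": [-0.0097, -0.0028, 0], "delta_rot": [0, 0, 0]}, {"jaw": 1, "dp": [-0.0097, -0.0028, 0], "delta_rot": [0, 0, 0]}, {"jaw": 1, "dp": [-0.0097, -0.0028, 0], "delta_rot": [0, 0, 0]}, {"jaw": 1, "dp": [-0.0097, -0.0028, 0], "delta_rot": [0, 0, 0]}, {"jaw": 1, "dp": [-0.0086, -0.0024, 0], "delta_rot": [0, 0, 0]}, {"jaw": 1, "dp": [-0.0075, -0.0021, 0], "delta_rot": [0, 0, 0]}, {"jaw": 1, "dp": [-0.0065, -0.0018, 0], "delta_rot": [0, 0, 0]}, {"jaw": 1, "dp": [-0.0054, -0.0015, 0], "delta_rot": [0, 0, 0]}, {"jaw": 1, "dp": [-0.0043, -0.0012, 0], "delta_rot": [0, 0, 0]}, {"jaw": 1, "dp": [-0.0032, -0.0009, 0], "delta_rot": [0, 0, 0]}, {"jaw": 1, "dp": [-0.0022, -0.0006, 0], "delta_rot": [0, 0, 0]}, {"jaw": 1, "dp": [-0.0011, -0.0003, 0], "delta_rot": [0, 0, 0]}]}}

```text
clock: 15.45
position: [0.4361, -0.1924, 0.2524]
tcp_rot: [0.0, 0.606, 0.795, 0.0]
force: [0.3, 0.1, -5.0]
width: 0.0145
grip_force: 39.1
```

```bash
python3 go.py .5613 -.1589 .253 .268; python3 - <<'E'
from h import *
im=snap('scene','s6.png'); cv2.imwrite('pics/c6.png',cv2.resize(im[150:300,180:340,::-1],None,fx=5,fy=4,interpolation=2)[:600])
cv2.imwrite('pics/c6.png',cv2.resize(im[150:270,190:350,::-1],None,fx=5,fy=5,interpolation=2))
E
```

```text
t 15.45 pos [ 0.4361 -0.1924  0.2524] F [ 0.32  0.11 -5.02] w 0.0145 grip 39.1 q6 -0.93
dp tool [-0.0008  0.1296 -0.0006] rot [0.0001 0.     0.    ]
```

View pics/c6.png

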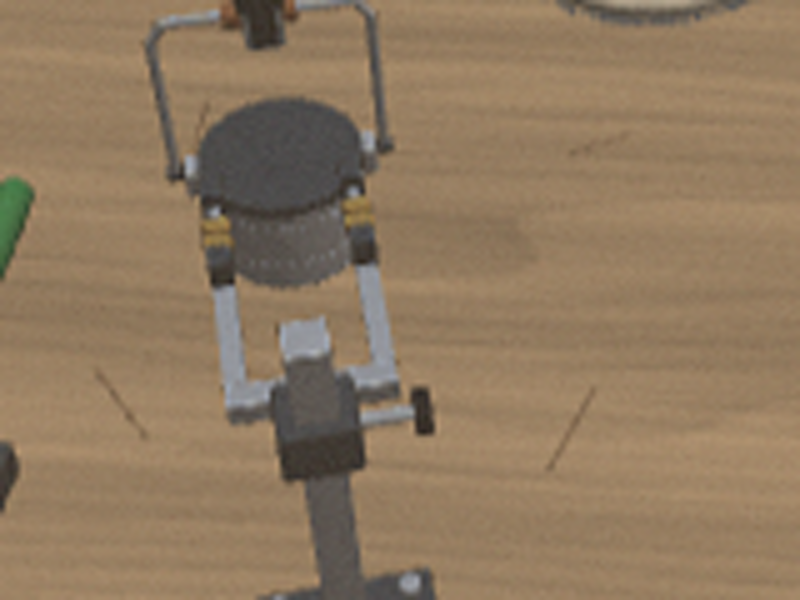

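```bash
python3 - <<'E'
from h import *
p=np.array([.4361,-.1924,.2524]); ty=np.array([-np.sin(.268),np.cos(.268),0]); 
for d in(.011,.015,.019):
  print(d,proj('scene',[p+[0,0,d],p+[0,0,d]+ty*.06-[0,0,.11],p+[0,0,d]-ty*.06-[0,0,.11],p+[0,0,d-.102]]).round(1).tolist())
E
```

```text
0.011 [[241.7, 153.7], [266.5, 179.7], [225.2, 185.4], [245.7, 180.6]]
0.015 [[241.5, 152.5], [266.4, 178.8], [225.0, 184.4], [245.6, 179.6]]
0.019 [[241.3, 151.4], [266.3, 177.8], [224.8, 183.4], [245.4, 178.6]]
```

Request:
{"op": "move_arm", "data": {"rows": [{"jaw": 1, "dp": [-0.0008, 0.0009, 0], "delta_rot": [0, 0, 0]}, {"jaw": 1, "dp": [0, 0.0019, 0], "delta_rot": [0, 0, 0]}, {"jaw": 1, "dp": [0, 0.0028, 0], "delta_rot": [0, 0, 0]}, {"jaw": 1, "dp": [0, 0.0037, 0], "delta_rot": [0, 0, 0]}, {"jaw": 1, "dp": [0, 0.0046, 0], "delta_rot": [0, 0, 0]}, {"jaw": 1, "dp": [0, 0.0056, 0], "delta_rot": [0, 0, 0]}, {"jaw": 1, "dp": [0, 0.0065, 0], "delta_rot": [0, 0, 0]}, {"jaw": 1, "dp": [0, 0.0065, 0], "delta_rot": [0, 0, 0]}, {"jaw": 1, "dp": [0, 0.0065, 0], "delta_rot": [0, 0, 0]}, {"jaw": 1, "dp": [0, 0.0065, 0], "delta_rot": [0, 0, 0]}, {"jaw": 1, "dp": [0, 0.0065, 0], "delta_rot": [0, 0, 0]}, {"jaw": 1, "dp": [0, 0.0065, 0], "delta_rot": [0, 0, 0]}, {"jaw": 1, "dp": [0, 0.0065, 0], "delta_rot": [0, 0, 0]}, {"jaw": 1, "dp": [0, 0.0065, 0], "delta_rot": [0, 0, 0]}, {"jaw": 1, "dp": [0, 0.0065, 0], "delta_rot": [0, 0, 0]}, {"jaw": 1, "dp": [0, 0.0065, 0], "delta_rot": [0, 0, 0]}, {"jaw": 1, "dp": [0, 0.0065, 0], "delta_rot": [0, 0, 0]}, {"jaw": 1, "dp": [0, 0.0065, 0], "delta_rot": [0, 0, 0]}]}}

```text
clock: 17.3
position: [0.5308, -0.1671, 0.2524]
tcp_rot: [-0.0, 0.606, 0.795, -0.0]
force: [-0.7, 1.1, -4.7]
width: 0.0146
grip_force: 39.1
```

Request:
{"op": "move_arm", "data": {"rows": [{"jaw": 1, "dp": [0, 0.0065, 0], "delta_rot": [0, 0, 0]}, {"jaw": 1, "dp": [0, 0.0065, 0], "delta_rot": [0, 0, 0]}, {"jaw": 1, "dp": [0, 0.0056, 0], "delta_rot": [0, 0, 0]}, {"jaw": 1, "dp": [0, 0.0046, 0], "delta_rot": [0, 0, 0]}, {"jaw": 1, "dp": [0, 0.0037, 0], "delta_rot": [0, 0, 0]}, {"jaw": 1, "dp": [0, 0.0028, 0], "delta_rot": [0, 0, 0]}, {"jaw": 1, "dp": [0, 0.0019, 0], "delta_rot": [0, 0, 0]}, {"jaw": 1, "dp": [0, 0.0009, 0], "delta_rot": [0, 0, 0]}, {"jaw": 1, "dp": [0, 0, 0], "delta_rot": [0, 0, 0]}, {"jaw": 1, "dp": [0, 0, 0], "delta_rot": [0, 0, 0]}, {"jaw": 1, "dp": [0, 0, 0], "delta_rot": [0, 0, 0]}, {"jaw": 1, "dp": [0, 0, 0], "delta_rot": [0, 0, 0]}, {"jaw": 1, "dp": [0, 0, 0], "delta_rot": [0, 0, 0]}]}}

```text
clock: 18.6
position: [0.5616, -0.1587, 0.2524]
tcp_rot: [0.0, 0.606, 0.795, -0.0]
force: [-0.5, 0.5, -3.7]
width: 0.0144
grip_force: 39.1
```

```bash
python3 go.py .5613 -.1589 .253 .268; python3 - <<'E'
from h import *
im=snap('scene','s7.png'); cv2.imwrite('pics/c7.png',cv2.resize(im[165:255,195:295,::-1],None,fx=6,fy=6,interpolation=2))
im=snap('top','t7.png')
ty=np.array([-np.sin(.268),np.cos(.268),0]);p=env.get_obs()['position']+[0,0,.015]
print((proj('scene',[p,p+.036*ty,p-.036*ty])-[195,165]).round(1)*6)
E
```

```text
t 18.6 pos [ 0.5616 -0.1587  0.2524] F [-0.54  0.53 -3.74] w 0.0144 grip 39.1 q6 -0.74
dp tool [-0.0001 -0.0004 -0.0006] rot [ 0.      0.     -0.0001]
[[305.4 124.8]
 [391.2 113.4]
 [217.8 136.8]]
```

View pics/c7.png

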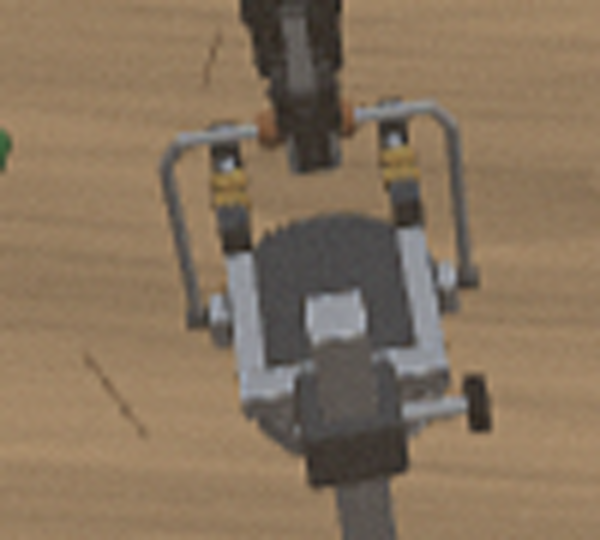

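Request:
{"op": "move_arm", "data": {"rows": [{"jaw": 1, "dp": [0, -0.0004, 0.002], "delta_rot": [0, 0, 0]}, {"jaw": 1, "dp": [0, 0, 0.003], "delta_rot": [0, 0, 0]}, {"jaw": 1, "dp": [0, 0, 0.003], "delta_rot": [0, 0, 0]}, {"jaw": 1, "dp": [0, 0, 0.003], "delta_rot": [0, 0, 0]}, {"jaw": 1, "dp": [0, 0, 0.003], "delta_rot": [0, 0, 0]}, {"jaw": 1, "dp": [0, 0, 0.003], "delta_rot": [0, 0, 0]}, {"jaw": 1, "dp": [0, 0, 0.002], "delta_rot": [0, 0, 0]}, {"jaw": 1, "dp": [0, 0, 0.001], "delta_rot": [0, 0, 0]}, {"jaw": 1, "dp": [0, 0, 0], "delta_rot": [0, 0, 0]}, {"jaw": 1, "dp": [0, 0, 0], "delta_rot": [0, 0, 0]}]}}

```text
clock: 19.7
position: [0.5613, -0.1588, 0.2325]
tcp_rot: [0.0, 0.606, 0.795, 0.0]
force: [0.3, -0.9, -4.6]
width: 0.0146
grip_force: 39.1
```

Request:
{"op": "move_arm", "data": {"rows": [{"jaw": 1, "dp": [0, 0, 0.001], "delta_rot": [0, 0, 0]}, {"jaw": 1, "dp": [0, 0, 0.001], "delta_rot": [0, 0, 0]}, {"jaw": 1, "dp": [0, 0, 0], "delta_rot": [0, 0, 0]}]}}

```text
clock: 20.0
position: [0.5612, -0.1588, 0.2302]
tcp_rot: [-0.0, 0.606, 0.795, -0.0]
force: [0.4, 0.5, -4.6]
width: 0.0144
grip_force: 39.1
```

Request:
{"op": "move_arm", "data": {"rows": [{"jaw": 1, "dp": [0, 0, 0.001], "delta_rot": [0, 0, 0]}, {"jaw": 1, "dp": [0, 0, 0], "delta_rot": [0, 0, 0]}]}}

```text
clock: 20.2
position: [0.5612, -0.1588, 0.2293]
tcp_rot: [-0.0, 0.606, 0.795, -0.0]
force: [-0.5, 0.3, -4.1]
width: 0.0145
grip_force: 39.1
```

Request:
{"op": "move_arm", "data": {"rows": [{"jaw": 1, "dp": [0, 0, 0.001], "delta_rot": [0, 0, 0]}, {"jaw": 1, "dp": [0, 0, 0], "delta_rot": [0, 0, 0]}]}}

```text
clock: 20.4
position: [0.5612, -0.1588, 0.2282]
tcp_rot: [-0.0, 0.606, 0.795, -0.0]
force: [0.7, -0.8, -3.9]
width: 0.0144
grip_force: 39.1
```

Request:
{"op": "move_arm", "data": {"rows": [{"jaw": 1, "dp": [0, 0, 0.001], "delta_rot": [0, 0, 0]}, {"jaw": 1, "dp": [0, 0, 0], "delta_rot": [0, 0, 0]}]}}

```text
clock: 20.6
position: [0.5612, -0.1588, 0.2273]
tcp_rot: [-0.0, 0.606, 0.795, -0.0]
force: [0.5, -0.4, -4.1]
width: 0.0143
grip_force: 39.1
```

Request:
{"op": "move_arm", "data": {"rows": [{"jaw": 1, "dp": [0, 0, 0.001], "delta_rot": [0, 0, 0]}, {"jaw": 1, "dp": [0, 0, 0], "delta_rot": [0, 0, 0]}]}}

```text
clock: 20.8
position: [0.5612, -0.1588, 0.2262]
tcp_rot: [-0.0, 0.606, 0.795, -0.0]
force: [0.1, 0.1, -4.4]
width: 0.0147
grip_force: 39.1
```

Request:
{"op": "move_arm", "data": {"rows": [{"jaw": 1, "dp": [0, 0, 0.0005], "delta_rot": [0, 0, 0]}, {"jaw": 1, "dp": [0, 0, 0], "delta_rot": [0, 0, 0]}]}}

```text
clock: 21.0
position: [0.5613, -0.1588, 0.2258]
tcp_rot: [-0.0, 0.606, 0.795, 0.0]
force: [0.2, -0.1, -5.1]
width: 0.0146
grip_force: 39.1
```

Request:
{"op": "move_arm", "data": {"rows": [{"jaw": 1, "dp": [0, 0, 0.0005], "delta_rot": [0, 0, 0]}, {"jaw": 1, "dp": [0, 0, 0], "delta_rot": [0, 0, 0]}]}}

```text
clock: 21.2
position: [0.5613, -0.1588, 0.2253]
tcp_rot: [-0.0, 0.606, 0.795, -0.0]
force: [0.3, -0.4, -5.6]
width: 0.0146
grip_force: 39.1
```

Request:
{"op": "move_arm", "data": {"rows": [{"jaw": 1, "dp": [0, 0, 0.0007], "delta_rot": [0, 0, 0]}, {"jaw": 1, "dp": [0, 0, 0], "delta_rot": [0, 0, 0]}]}}

```text
clock: 21.4
position: [0.5612, -0.1588, 0.2246]
tcp_rot: [-0.0, 0.606, 0.795, -0.0]
force: [0.4, 0.8, -4.6]
width: 0.0149
grip_force: 39.1
```

Request:
{"op": "move_arm", "data": {"rows": [{"jaw": 1, "dp": [0, 0, 0.0007], "delta_rot": [0, 0, 0]}, {"jaw": 1, "dp": [0, 0, 0], "delta_rot": [0, 0, 0]}]}}

```text
clock: 21.6
position: [0.5612, -0.1588, 0.2239]
tcp_rot: [-0.0, 0.606, 0.795, -0.0]
force: [0.0, -0.5, -3.9]
width: 0.015
grip_force: 39.1
```

Request:
{"op": "move_arm", "data": {"rows": [{"jaw": 1, "dp": [0, 0, 0.0007], "delta_rot": [0, 0, 0]}, {"jaw": 1, "dp": [0, 0, 0], "delta_rot": [0, 0, 0]}]}}

```text
clock: 21.8
position: [0.5612, -0.1588, 0.2233]
tcp_rot: [-0.0, 0.606, 0.795, -0.0]
force: [0.5, -0.7, -3.8]
width: 0.0143
grip_force: 39.1
```

Request:
{"op": "move_arm", "data": {"rows": [{"jaw": 1, "dp": [0, 0, 0.0005], "delta_rot": [0, 0, 0]}, {"jaw": 1, "dp": [0, 0, 0], "delta_rot": [0, 0, 0]}]}}

```text
clock: 22.0
position: [0.5611, -0.1589, 0.223]
tcp_rot: [-0.0, 0.606, 0.795, -0.0]
force: [-2.3, 0.6, -2.7]
width: 0.0147
grip_force: 39.3
```

Request:
{"op": "move_arm", "data": {"rows": [{"jaw": 1, "dp": [0, -0.0007, 0], "delta_rot": [0, 0, 0]}, {"jaw": 1, "dp": [0, 0, 0], "delta_rot": [0, 0, 0]}]}}

```text
clock: 22.2
position: [0.5606, -0.159, 0.2227]
tcp_rot: [0.0, 0.606, 0.795, 0.0]
force: [0.2, -0.5, -4.1]
width: 0.0146
grip_force: 39.1
```

Request:
{"op": "move_arm", "data": {"rows": [{"jaw": 1, "dp": [0, 0, 0.0005], "delta_rot": [0, 0, 0]}, {"jaw": 1, "dp": [0, 0, 0], "delta_rot": [0, 0, 0]}]}}

```text
clock: 22.4
position: [0.5606, -0.159, 0.2224]
tcp_rot: [0.0, 0.606, 0.795, -0.0]
force: [-1.2, 0.2, -2.9]
width: 0.0146
grip_force: 39.3
```

Request:
{"op": "move_arm", "data": {"rows": [{"jaw": 1, "dp": [0, -0.0007, 0.0004], "delta_rot": [0, 0, 0]}, {"jaw": 1, "dp": [0, 0, 0], "delta_rot": [0, 0, 0]}]}}

```text
clock: 22.6
position: [0.5603, -0.1591, 0.2223]
tcp_rot: [0.001, 0.606, 0.795, 0.0]
force: [2.2, 1.2, -1.8]
width: 0.0143
grip_force: 39.4
```

Request:
{"op": "move_arm", "data": {"rows": [{"jaw": 1, "dp": [0, 0, 0.0004], "delta_rot": [0, 0, 0]}, {"jaw": 1, "dp": [0, 0, 0], "delta_rot": [0, 0, 0]}]}}

```text
clock: 22.8
position: [0.5604, -0.1591, 0.2221]
tcp_rot: [0.001, 0.606, 0.795, 0.0]
force: [2.3, 1.4, 1.2]
width: 0.0145
grip_force: 39.8
```

Request:
{"op": "move_arm", "data": {"rows": [{"jaw": 1, "dp": [0, 0.0003, 0.0004], "delta_rot": [0, 0, 0]}, {"jaw": 1, "dp": [0, 0, 0], "delta_rot": [0, 0, 0]}]}}

```text
clock: 23.0
position: [0.5603, -0.1591, 0.2218]
tcp_rot: [0.0, 0.606, 0.795, 0.0]
force: [-0.2, 1.2, 4.6]
width: 0.0148
grip_force: 40.0
```

Request:
{"op": "move_arm", "data": {"rows": [{"jaw": 1, "dp": [0, 0, 0.0004], "delta_rot": [0, 0, 0]}, {"jaw": 1, "dp": [0, 0, 0], "delta_rot": [0, 0, 0]}]}}

```text
clock: 23.2
position: [0.5602, -0.1592, 0.2212]
tcp_rot: [0.0, 0.606, 0.795, -0.0]
force: [-1.1, 1.4, 3.8]
width: 0.0145
grip_force: 40.0
```

Request:
{"op": "move_arm", "data": {"rows": [{"jaw": 1, "dp": [0, 0, 0.0005], "delta_rot": [0, 0, 0]}, {"jaw": 1, "dp": [0, 0, 0.0005], "delta_rot": [0, 0, 0]}, {"jaw": 1, "dp": [0, 0, 0], "delta_rot": [0, 0, 0]}]}}

```text
clock: 23.5
position: [0.56, -0.1592, 0.2191]
tcp_rot: [-0.0, 0.606, 0.795, -0.0]
force: [0.1, -0.2, -0.0]
width: 0.0146
grip_force: 39.5
```

Request:
{"op": "move_arm", "data": {"rows": [{"jaw": 1, "dp": [0, 0, 0.0005], "delta_rot": [0, 0, 0]}, {"jaw": 1, "dp": [0, 0, 0.0005], "delta_rot": [0, 0, 0]}, {"jaw": 1, "dp": [0, 0, 0], "delta_rot": [0, 0, 0]}]}}

```text
clock: 23.8
position: [0.56, -0.1591, 0.2182]
tcp_rot: [-0.0, 0.606, 0.795, -0.0]
force: [0.5, 0.3, -2.8]
width: 0.0146
grip_force: 39.2
```

Request:
{"op": "move_arm", "data": {"rows": [{"jaw": 1, "dp": [0, 0, 0.0005], "delta_rot": [0, 0, 0]}, {"jaw": 1, "dp": [0, 0, 0.0005], "delta_rot": [0, 0, 0]}, {"jaw": 1, "dp": [0, 0, 0], "delta_rot": [0, 0, 0]}]}}

```text
clock: 24.1
position: [0.5601, -0.1591, 0.2174]
tcp_rot: [-0.0, 0.606, 0.795, -0.0]
force: [0.5, -0.6, -3.6]
width: 0.0147
grip_force: 39.1
```

Request:
{"op": "move_arm", "data": {"rows": [{"jaw": 1, "dp": [0, 0, 0.0005], "delta_rot": [0, 0, 0]}, {"jaw": 1, "dp": [0, 0, 0.0005], "delta_rot": [0, 0, 0]}, {"jaw": 1, "dp": [0, 0, 0], "delta_rot": [0, 0, 0]}]}}

```text
clock: 24.4
position: [0.5601, -0.1591, 0.2163]
tcp_rot: [-0.0, 0.606, 0.795, -0.0]
force: [1.1, -1.2, -5.6]
width: 0.0146
grip_force: 39.0
```

Request:
{"op": "move_arm", "data": {"rows": [{"jaw": 1, "dp": [0, 0, 0.0005], "delta_rot": [0, 0, 0]}, {"jaw": 1, "dp": [0, 0, 0], "delta_rot": [0, 0, 0]}]}}

```text
clock: 24.6
position: [0.5601, -0.1591, 0.2159]
tcp_rot: [-0.0, 0.606, 0.795, -0.0]
force: [0.4, -1.8, -6.3]
width: 0.0144
grip_force: 39.0
```

Request:
{"op": "move_arm", "data": {"rows": [{"jaw": 1, "dp": [0, 0, 0.0005], "delta_rot": [0, 0, 0]}, {"jaw": 1, "dp": [0, 0, 0], "delta_rot": [0, 0, 0]}]}}

```text
clock: 24.8
position: [0.5601, -0.1591, 0.2154]
tcp_rot: [-0.0, 0.606, 0.795, -0.0]
force: [0.3, -1.1, -6.6]
width: 0.0144
grip_force: 39.0
```

Rollers now pull the wire down; seek the solid arm.

Request:
{"op": "move_arm", "data": {"rows": [{"jaw": 1, "dp": [0, 0, 0.0004], "delta_rot": [0, 0, 0]}, {"jaw": 1, "dp": [0, 0, 0], "delta_rot": [0, 0, 0]}]}}

```text
clock: 25.0
position: [0.5601, -0.1591, 0.2151]
tcp_rot: [-0.0, 0.606, 0.795, -0.0]
force: [1.3, -1.3, -7.8]
width: 0.0148
grip_force: 39.0
```

Request:
{"op": "move_arm", "data": {"rows": [{"jaw": 1, "dp": [0, 0, 0.0004], "delta_rot": [0, 0, 0]}, {"jaw": 1, "dp": [0, 0, 0], "delta_rot": [0, 0, 0]}]}}

```text
clock: 25.2
position: [0.5601, -0.1591, 0.2147]
tcp_rot: [-0.0, 0.606, 0.795, -0.0]
force: [0.6, -1.3, -8.4]
width: 0.0149
grip_force: 39.0
```

Request:
{"op": "move_arm", "data": {"rows": [{"jaw": 1, "dp": [0, 0, 0.0003], "delta_rot": [0, 0, 0]}, {"jaw": 1, "dp": [0, 0, 0], "delta_rot": [0, 0, 0]}]}}

```text
clock: 25.4
position: [0.5602, -0.1591, 0.2146]
tcp_rot: [-0.0, 0.606, 0.795, -0.0]
force: [0.4, -1.5, -5.4]
width: 0.0143
grip_force: 39.2
```

Request:
{"op": "move_arm", "data": {"rows": [{"jaw": 1, "dp": [0, 0, 0.0003], "delta_rot": [0, 0, 0]}, {"jaw": 1, "dp": [0, 0, 0], "delta_rot": [0, 0, 0]}]}}

```text
clock: 25.6
position: [0.5602, -0.1591, 0.2146]
tcp_rot: [0.0, 0.606, 0.795, 0.0]
force: [-0.8, -0.0, -3.2]
width: 0.0145
grip_force: 39.4
```

Request:
{"op": "move_arm", "data": {"rows": [{"jaw": 1, "dp": [0, 0, 0.0003], "delta_rot": [0, 0, 0]}, {"jaw": 1, "dp": [0, 0, 0], "delta_rot": [0, 0, 0]}]}}

```text
clock: 25.8
position: [0.5603, -0.1591, 0.2145]
tcp_rot: [0.0, 0.606, 0.795, 0.0]
force: [-1.6, -0.1, -1.5]
width: 0.0145
grip_force: 39.7
```

Request:
{"op": "move_arm", "data": {"rows": [{"jaw": 1, "dp": [0, 0, 0.0003], "delta_rot": [0, 0, 0]}, {"jaw": 1, "dp": [0, 0, 0], "delta_rot": [0, 0, 0]}]}}

```text
clock: 26.0
position: [0.5603, -0.1591, 0.2144]
tcp_rot: [0.0, 0.606, 0.795, 0.0]
force: [-3.0, 0.6, 4.4]
width: 0.0144
grip_force: 40.2
```

Request:
{"op": "move_arm", "data": {"rows": [{"jaw": 1, "dp": [0, 0, 0], "delta_rot": [0, 0, 0]}, {"jaw": 1, "dp": [0, 0, 0], "delta_rot": [0, 0, 0]}], "newtons": 20}}

```text
clock: 26.2
position: [0.5603, -0.1591, 0.2143]
tcp_rot: [0.0, 0.606, 0.795, 0.0]
force: [-3.6, 1.2, 6.0]
width: 0.0144
grip_force: 40.4
```

Request:
{"op": "move_arm", "data": {"rows": [{"jaw": 0.5, "dp": [0, 0, 0], "delta_rot": [0, 0, 0]}, {"jaw": 0.3, "dp": [0, 0, 0], "delta_rot": [0, 0, 0]}, {"jaw": 0.1, "dp": [0, 0, 0], "delta_rot": [0, 0, 0]}, {"jaw": -0.2, "dp": [0, 0, 0], "delta_rot": [0, 0, 0]}, {"jaw": -0.2, "dp": [0, 0, 0], "delta_rot": [0, 0, 0]}, {"jaw": -0.2, "dp": [0, 0, 0], "delta_rot": [0, 0, 0]}]}}

```text
clock: 26.8
position: [0.5602, -0.1591, 0.2137]
tcp_rot: [0.0, 0.606, 0.795, 0.0]
force: [0.1, -0.1, 0.6]
width: 0.051
grip_force: 0.0
```

```bash
python3 go.py .56 -.159 .3 .268; python3 - <<'E'
from h import *
im=snap('scene','s8.png'); cv2.imwrite('pics/c8.png',cv2.resize(im[165:265,190:300,::-1],None,fx=6,fy=6,interpolation=2))
E
```

```text
t 26.8 pos [ 0.5602 -0.1591  0.2137] F [ 0.09 -0.1   0.64] w 0.051 grip 0.0 q6 -0.75
dp tool [ 0.0002 -0.0002 -0.0863] rot [ 0.0001  0.     -0.    ]
```

View pics/c8.png

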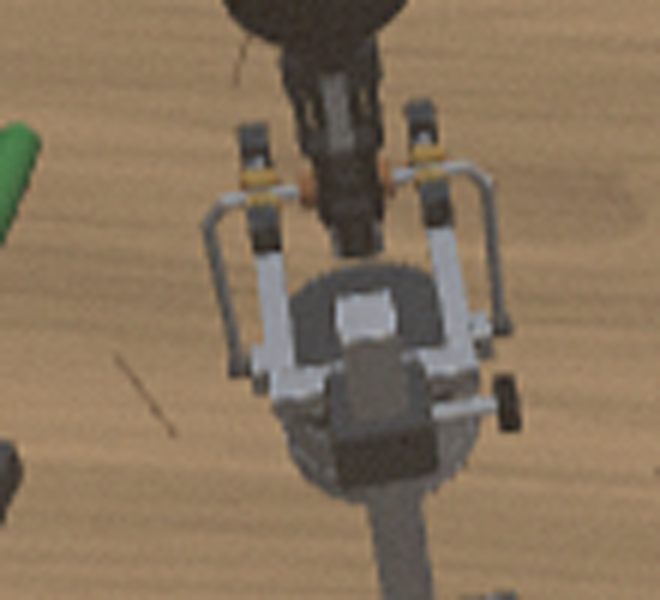

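Request:
{"op": "move_arm", "data": {"rows": [{"jaw": -0.2, "dp": [0, 0, -0.004], "delta_rot": [0, 0, 0]}, {"jaw": -0.2, "dp": [0, 0, -0.008], "delta_rot": [0, 0, 0]}, {"jaw": -0.2, "dp": [0, 0, -0.015], "delta_rot": [0, 0, 0]}, {"jaw": -0.2, "dp": [0, 0, -0.02], "delta_rot": [0, 0, 0]}, {"jaw": -0.2, "dp": [0, 0, -0.02], "delta_rot": [0, 0, 0]}, {"jaw": -0.2, "dp": [0, 0, -0.02], "delta_rot": [0, 0, 0]}, {"jaw": -0.2, "dp": [0, 0, -0.02], "delta_rot": [0, 0, 0]}, {"jaw": -0.2, "dp": [0, 0, -0.01], "delta_rot": [0, 0, 0]}, {"jaw": -0.2, "dp": [0, 0, 0], "delta_rot": [0, 0, 0]}, {"jaw": -0.2, "dp": [0, 0, 0], "delta_rot": [0, 0, 0]}, {"jaw": -0.2, "dp": [0, 0, 0], "delta_rot": [0, 0, 0]}, {"jaw": -0.2, "dp": [0, 0, 0], "delta_rot": [0, 0, 0]}, {"jaw": -0.2, "dp": [0, 0, 0], "delta_rot": [0, 0, 0]}, {"jaw": -0.2, "dp": [0, 0, 0], "delta_rot": [0, 0, 0]}, {"jaw": -0.2, "dp": [0, 0, 0], "delta_rot": [0, 0, 0]}, {"jaw": -0.2, "dp": [0, 0, 0], "delta_rot": [0, 0, 0]}, {"jaw": -0.2, "dp": [0, 0, 0], "delta_rot": [0, 0, 0]}, {"jaw": -0.2, "dp": [0, 0, 0], "delta_rot": [0, 0, 0]}]}}

```text
clock: 28.65
position: [0.5602, -0.1591, 0.3307]
tcp_rot: [0.0, 0.606, 0.795, 0.0]
force: [1.3, -0.9, 0.8]
width: 0.0512
grip_force: 0.0
```

```bash
python3 - <<'E'
from h import *
from shift import shift
o=env.get_obs(); print(o['clock'],o['position'],o['force'])
snap('scene','s9.png'); [imaging.snapshot('scene') for _ in range(5)]; im=snap('scene','s10.png')
print(shift('s9.png','s10.png',(210,255,230,280)), shift('s8.png','s10.png',(195,255,222,280)), np.abs(cv2.imread('pics/s9.png').astype(float)-im[:,:,::-1])[190:260,220:285].mean())
cv2.imwrite('pics/c10.png',cv2.resize(im[165:265,190:300,::-1],None,fx=6,fy=6,interpolation=2))
E
```

```text
28.65 [ 0.56020056 -0.15907299  0.33070424] [ 1.28167574 -0.86621596  0.80529469]
[0.02653503 0.03189087] [-0.02124023 -0.08578491] 2.1958241758241757
```

View pics/c10.png

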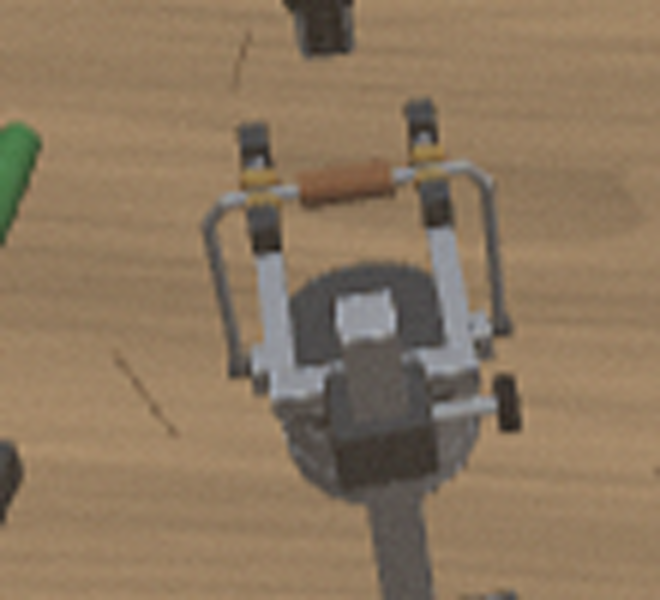

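The pot hangs still with its bar in both catches (crop 262,190 and 430,165), and the gripper is clear.

```bash
python3 -c "
from bench import env
print(env.sign_off())"
```

```text
the job is handed in; nothing more can be done
None
```

The pot hangs still by its bail, home on both hanger arms, with the gripper clear; pressing it down put about 10 N on the fork, and the only hitch was the pot sliding about 6 mm on the bench, still standing, while I swung the bail up.

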